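# Power up the race car's switch console

### The arm

A 6-joint arm with a two-finger parallel gripper is mounted at the origin on the work surface. World frame = base frame: x ahead of the robot, y to its left, z up, the work surface at z = 0. Lengths are in m, angles in degrees, forces in N, time in s.
With the tool pointing down it reaches from about 0.35 to 0.875 m from the base axis. Payload 4.2 kg.
Tool frame: the origin (TCP) lies on the centre line of the jaws, within the pads' length; the fingertips stand tip_reach ahead of it and the grasp point (between the pads) is the TCP (tip_reach is the distance from the TCP to the fingertips, in m); z points along the fingers, y is the line along which they close (so a half turn about z gives the same grasp; the last joint's range is limited). The gripper opens to 87 mm and grips with 3 to 60 N. Pads are 19 mm wide; open, the fingers measure 117 mm over their backs; the gripper's body (75 mm by 190 mm) begins 51 mm behind the grasp point.
Start: joints at [80.592, 22.042, 0.453, 0, -68.411, -14.817], TCP at [0.256, 0.57, 0.242] pointing down, gripper open.
Joint ranges: [-179.83, 179.83], [-69.29, 118.12], [-61.27, 80.66], [-181.25, 117.63], [-171.15, -9.14], [-177.46, 177.46]. Speed limits (degrees/s): [159.86, 159.86, 180, 180, 180, 180].

### API

Orientations are given as a 3x3 rotation matrix whose columns are the frame's x, y, z axes.
In Python, from station import sense, capture, finish_job, tip_reach gives the robot as it stands.
- The arm moves only by the tool arm_command, never from a script. Its argument "deltas" is a list of rows, each a list of 7 numbers: the turn, a rotation vector about the tool's x, y, z in rad, then the shift along the tool's x, y, z in cm, then the closure, from -1 (fully open) to 1 (shut), so that 0 is half open. In form: [[rx, ry, rz, dx, dy, dz, hand], ...]. A call has 1 to 8 rows; each row is the pose to reach, as a shift and turn from the pose commanded when the call began, along the tool's axes at that moment; what a row does not reach only later rows make up. A row lasts 1/12 s, in which the tool goes at most 41.7 mm and 7.16 degrees, less where a joint would pass 70% of its speed; a pose out of reach is approached as far as the arm can. A call with a gripper value outside its range is refused whole. The fingers move at their own pace and stop on an object; the grip force is fixed at half the most. Time passes only in rows, so rows that repeat a pose let the fingers close. It gives the time, the measured TCP pose, the force, the opening and the grip force at its end, in the units of the state.
- sense(): the state, without advancing time (a new reading comes with each control period).
- capture(name): name is "side" or "top"; returns a dict with "pixels" (420x560x3 uint8, blue, green, red), "fovy" (degrees; the focal length in pixels is half the picture's height over the tangent of half this angle, whatever the lens; pixels are square), "cx", "cy" (the principal point, pixels), "rvec" (rotation vector, rad) and "tvec" (3), from world to camera coordinates, as OpenCV has them. Camera axes: x right, y down, z forward; pixel columns grow to the right and rows downward; lengths in m; the calibration is good to about 2 mm. A picture is of the moment at which its call begins. There is no depth.
- finish_job(): hands the job in; it is judged then, once.
The state is a dict: "time_s": time; "joints": joint angles; "joint_velocities": joint speeds; "effort": joint torques, N m; "tcp_pos": TCP position; "ee_rot": TCP orientation; "wrist_force": force on the tool from outside, world axes, zero at the start; "moment": the same for the moment, N m; "gripper_width": opening from 0.0 (shut) to 1.0 (fully open); "gripper_force": force on a finger pad.
Only numpy, scipy, OpenCV 4.12 (cv2) and the standard library are available. Lean on these libraries where they do the work, as an engineer would, in place of code of your own. Each camera call takes 0.05 s, during which the arm holds its last target. There are 200 camera calls.

### The job

Power up the race car's switch console on the bench with light fingertip presses, left and right being as seen from the robot: press down the raised far end of the wide battery-master rocker at the left end so that it is fully on, then in the same way the ignition (the first small rocker to its right), then the fuel pump (the third small rocker), and last press the round starter button at the right end fully in, hold it about a second and let it come back out. Leave the second and fourth small rockers (fan and rain light) off, press gently so that the console is neither strained nor shoved, and pick up or knock aside nothing.

Things in the scene. Friction and masses are not known exactly. Their poses are not given: they have to be found in the camera images.
- console: Loose grey switch console, 1.9 kg, on rubber feet; 360 mm wide, x -78 to +127 mm. Origin on the table at mid width; x away from the operator, y to his left, z up. Bare metal face rises 0.17 rad along +x, 60 mm high over the origin; level deck behind, 73 mm high. Controls in a row at x about -12 mm, at y 135 (master), 73 (ignition), 24 (fan), -25 (pump), -74 (rain), -135 (starter).
- plate (a joint): The console's sloping bare aluminium face plate (360 by 158 mm), carrying all its controls, on rubber mounts: 0 m at rest, grows as it is pressed in, about 1 mm for every 6 N; springs back.
- master (a joint): Wide battery-master rocker, left end: black, 36 mm wide (y), 50 long (x), V-shaped, two flat halves meeting over the pivot 13 mm above the face. 0 = off: near half parallel to the face, far half up 0.40 rad, its end 23 mm above the face. 0.40 = fully on, at the stop: far half parallel to the face. On above 0.28. Stays where left (friction); about 3 N near the far end moves it.
- master_tap (a point): On top of the raised far half of the master rocker, mid width, 6 mm from its far end and 19 mm from the pivot; moves with the rocker. Pressed straight down here it goes down about 7 mm to fully on.
- ignition (a joint): Ignition rocker, first small one right of the master: black, 22 mm wide, 42 mm long, otherwise like the master, raised far end 21 mm above the face. 0 = off, 0.40 rad = fully on at the stop, on above 0.28. Stays where left; about 3.5 N.
- ignition_tap (a point): On top of the raised far half of the ignition rocker, mid width, 6 mm from its far end, 15 mm from the pivot; goes down about 6 mm to fully on.
- pump (a joint): Fuel-pump rocker, the third small one, same make as the ignition: 0 = off, 0.40 rad = fully on, on above 0.28.
- pump_tap (a point): On top of the raised far half of the fuel-pump rocker, mid width, 6 mm from its far end, 15 mm from the pivot; goes down about 6 mm to fully on.
- fan (a joint): Radiator-fan rocker, the second small one, same make: 0 = off; to be left off.
- rain (a joint): Rain-light rocker, the fourth small one, same make: 0 = off; to be left off.
- starter (a joint): Starter push button: 0 = out, 0.006 m = fully in (stop); counts as pressed above 0.004. Spring: 2 N to start, about 5.7 N fully in; comes back out by itself.
- starter_top (a point): Centre of the top of the round starter button (grey, 30 mm across, in a dark 42 mm bezel), 14 mm above the face when out; it moves in square to the face.
- socket: Steel wrench socket, 24 mm across, 40 mm tall, standing on the console's rear deck. Origin: centre of its underside. Leave it standing.
- wrench: Steel spanner, 180 mm, lying in front of the console. Leave it.
- screwdriver: Screwdriver, 200 mm, lying left of the console. Leave it.
- damper: Coilover damper, about 190 mm long, 50 mm high, lying right of the console. Leave it.
- disc: Brake disc, 176 mm across, 5 mm thick, lying behind the console. Leave it.
- bottle: Bottle, 56 mm across, 150 mm tall, standing behind the console. Leave it.
- can: Can, 66 mm across, 120 mm tall, standing behind the console. Leave it.
- tray: Open steel parts tray, 120 by 160 by 35 mm, in front of the console, to the right. Leave it.
Things that resemble listed ones, but are neither listed nor needed, are in the scene too. Several things have the shape of the socket; the one meant has the colours described above.

How it is judged:
By the outcome, as a careful person would: the job done as asked, in the order asked, and still so for the second after the job is handed in, with the robot touching nothing.
It also fails if it takes over 51 s, if anything falls off the work surface, if the arm or the gripper's body presses on something with over 40 N, if the wrist force passes 120 N, or if a joint passes its speed limit or range.

## Working session

There is one attempt and no reset: what is moved stays moved. The work goes in short steps, Python scripts to look and compute and a tool call to move; the robot and the scene stay as the last step left them, time stands still between calls to the robot, and variables do not carry over. Pictures are saved under pics/ and viewed, at most 10 in all, crops included, and the job is handed in when it is done.

Besides the shell and the picture viewer there is one more tool, called after "Call:" as name([rows], argument=value, ...), one row to a line, values as JSON. arm_command: Moves the arm, as the interface text tells. Its arguments: {"type":"object","properties":{"deltas":{"type":"array"}},"required":["deltas"]}

```bash
mkdir -p pics; ls
python3 - <<'E'
from station import *
import cv2,json
for n in("top","side"):
    c=capture(n); cv2.imwrite(f"pics/{n}0.png",c["pixels"]); print(n,{k:v for k,v in c.items() if k!="pixels"})
print(sense(),tip_reach)
E
```

```text
pics
top {'fovy': 49.53092375120512, 'cx': 277.1922791792283, 'cy': 217.2742374929559, 'rvec': array([ 2.17880487, -2.15601868,  0.15755248]), 'tvec': array([0.03712268, 0.56956289, 1.18025361])}
side {'fovy': 53.392351330144464, 'cx': 274.29404600481223, 'cy': 212.670660447199, 'rvec': array([ 0.6077079 , -2.69471285,  1.07217919]), 'tvec': array([0.52262087, 0.1961653 , 0.85185301])}
{'time_s': 0.1, 'joints': array([ 8.05916300e+01,  2.20868411e+01,  3.88354950e-01, -2.55171277e-02,
       -6.84127793e+01, -1.48163715e+01]), 'joint_velocities': array([ 0.01017004, -0.1449376 ,  0.17016833,  0.09654005,  0.0715039 ,
       -0.109348  ]), 'effort': array([-4.38096486e-04, -3.91687953e+01,  1.87933981e+01,  4.23182666e+00,
        1.34373197e-02, -7.03951082e-05]), 'tcp_pos': array([0.25622583, 0.56951223, 0.24056843]), 'ee_rot': array([[ 9.11875643e-01, -4.10465935e-01, -7.25993999e-04],
       [-4.10466566e-01, -9.11873776e-01, -1.84809535e-03],
       [ 9.65652967e-05,  1.98322940e-03, -9.99998029e-01]]), 'wrist_force': array([-0.03325803,  0.69621597, -0.4513924 ]), 'moment': array([0.04289245, 0.01883132, 0.0164598 ]), 'gripper_force': 0.0, 'gripper_width': 1.0001888163084918} 0.019
```

View pics/top0.png

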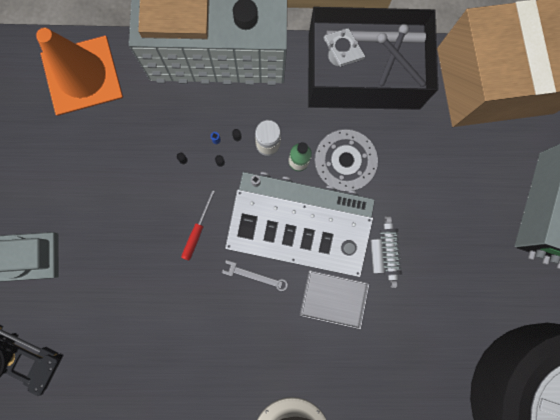

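View pics/side0.png

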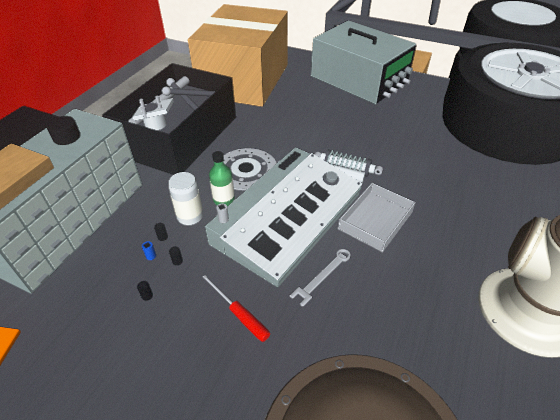

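The top view shows the console, with its plate from about (228,190) to (372,272). The master rocker is at (247,227), the small rockers at (270,231), (288,235), (307,239) and (326,243), and the starter at (348,247). The steel socket stands on the deck at (255,181); the blue and black ones on the table are lookalikes. The side view agrees: master (264,246), starter (330,178).

```bash
cat > h.py <<'E'
import numpy as np,cv2
from station import *
def cast(c,uv,z):
    f=c["pixels"].shape[0]/2/np.tan(np.radians(c["fovy"])/2)
    R=cv2.Rodrigues(c["rvec"])[0]; o=-R.T@c["tvec"]
    d=R.T@np.array([(uv[0]-c["cx"])/f,(uv[1]-c["cy"])/f,1]); return (o+d*(z-o[2])/d[2])[:2]
def rigid(P,W):  # P console xy -> W world xy
    p,w=P.mean(0),W.mean(0); a=P-p; b=W-w
    t=np.arctan2((a[:,0]*b[:,1]-a[:,1]*b[:,0]).sum(),(a*b).sum())
    R=np.array([[np.cos(t),-np.sin(t)],[np.sin(t),np.cos(t)]]); return t,w-R@p,R
def measure(c,roi):
    g=cv2.cvtColor(c["pixels"],cv2.COLOR_BGR2GRAY); x0,y0,x1,y1=roi
    m=np.zeros_like(g); m[y0:y1,x0:x1]=(g[y0:y1,x0:x1]>roi_t[0])*255
    m=cv2.morphologyEx(m,cv2.MORPH_OPEN,np.ones((3,3)))
    k=max(cv2.findContours(m,0,2)[0],key=cv2.contourArea)
    hull=cv2.convexHull(k); e=0.02*cv2.arcLength(hull,True)
    q=cv2.approxPolyDP(hull,e,True)[:,0]
    inn=np.zeros_like(g); cv2.fillPoly(inn,[hull],255); inn=cv2.erode(inn,np.ones((5,5)))
    d=((g<60)&(inn>0)).astype(np.uint8)
    n,_,st,ce=cv2.connectedComponentsWithStats(d)
    return q,[(ce[i].round(1).tolist(),int(st[i,4])) for i in range(1,n) if st[i,4]>25]
roi_t=[150]
E
python3 - <<'E'
from h import *
for n,roi in(("top",(215,170,385,285)),("side",(200,140,370,290))):
    c=capture(n); g=cv2.cvtColor(c["pixels"],cv2.COLOR_BGR2GRAY)
    q,b=measure(c,roi); print(n,q.tolist(),b)
    x0,y0,x1,y1=roi; im=cv2.resize(c["pixels"][y0:y1,x0:x1],None,fx=4,fy=4,interpolation=cv2.INTER_CUBIC)
    for p in q: cv2.circle(im,tuple(int(v) for v in (p-[x0,y0])*4+2),5,(0,0,255),1)
    cv2.imwrite(f"pics/{n}1.png",im)
E
```

```text
top [[236, 195], [367, 217], [361, 270], [230, 249]] [([246.8, 226.5], 287), ([270.3, 230.8], 122), ([288.7, 234.1], 109), ([307.1, 237.6], 98), ([325.6, 241.3], 100)]
side [[365, 163], [359, 188], [277, 279], [210, 227], [218, 210], [308, 155]] [([317.6, 191.5], 192), ([306.3, 203.4], 179), ([294.5, 216.1], 159), ([282.2, 229.1], 170), ([265.0, 246.8], 376)]
```

View pics/top1.png

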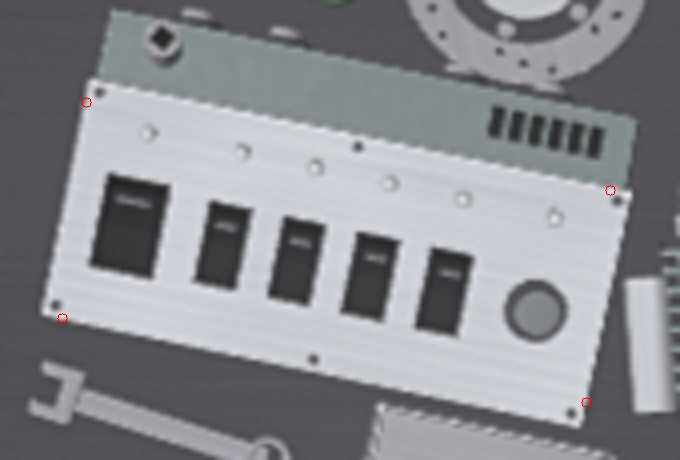

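View pics/side1.png

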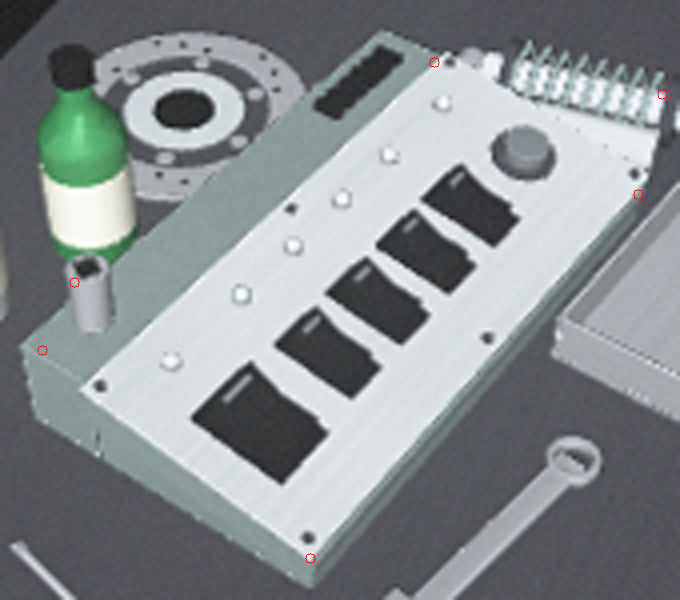

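```bash
cat >> h.py <<'E'
S=np.tan(.17)
C=np.array([[78,180],[78,-180],[-78,-180],[-78,180]])/1e3; CZ=.06+C[:,0]*S
BY=[.135,.073,.024,-.025,-.074,-.135]
E
python3 - <<'E'
from h import *
o=lambda p,r:(np.array(p)+.5)/4-.5+r
P=np.vstack([C,[[-.012,y] for y in BY]]); Z=np.r_[CZ,[.071]*5,.058+.014]
T=np.vstack([o([[92,80],[632,190],[583,426],[42,315]],[215,170]),[[246.8,226.5],[270.3,230.8],[288.7,234.1],[307.1,237.6],[325.6,241.3]],o([[537,311]],[215,170])])
Sd=np.vstack([o([[80,391],[441,52],[648,180],[308,562]],[200,140]),[[265,246.8],[282.2,229.1],[294.5,216.1],[306.3,203.4],[317.6,191.5]],o([[525,141]],[200,140])])
for n,U in(("top",T),("side",Sd)):
    c=capture(n); W=np.array([cast(c,u,z) for u,z in zip(U,Z)])
    for s in (slice(0,4),slice(4,10)):
        t,d,R=rigid(P[s],W[s]); print(n,t.round(4),d.round(4),((W[s]-d-P[s]@R.T)*1e3).round(1).tolist())
E
```

```text
top -0.1918 [ 0.5257 -0.0133] [[-1.0, -1.1], [-0.3, 0.9], [0.6, -0.3], [0.7, 0.5]]
top -0.1881 [ 0.5277 -0.0119] [[-1.5, -1.0], [-0.3, -0.8], [0.8, -0.2], [1.5, 0.4], [1.6, 0.8], [-2.1, 0.8]]
side -0.1921 [ 0.5262 -0.0047] [[-2.1, -2.1], [1.6, 0.2], [-0.1, 3.0], [0.6, -1.1]]
side -0.17 [ 5.234e-01 -2.000e-04] [[1.4, 0.2], [-0.0, 0.8], [-0.4, 2.0], [-0.6, 1.8], [-1.3, 1.8], [1.0, -6.6]]
```

Run:
```python
from h import *
o=lambda p,r:(np.array(p)+.5)/4-.5+r
T=o([[149,133],[243,152],[317,168],[391,184],[463,199],[555,217],[99,92],[617,201],[56,305],[358,147],[537,311]],[215,170]);D=o([[171,361],[241,294],[293,246],[342,199],[389,155],[442,103],[99,385],[449,62],[308,537],[291,208],[525,141]],[200,140])
M=[]
for n in("top","side"):
    c=capture(n); f=210/np.tan(np.radians(c["fovy"])/2); K=np.array([[f,0,c["cx"]],[0,f,c["cy"]],[0,0,1]])
    M.append(K@np.c_[cv2.Rodrigues(c["rvec"])[0],c["tvec"]])
X=cv2.triangulatePoints(*M,T.T,D.T); X=(X[:3]/X[3]).T
t=-.19;R=np.array([[np.cos(t),-np.sin(t)],[np.sin(t),np.cos(t)]])
q=(X[:,:2]-[.526,-.013])@R
for x,k,m,a in zip(X,q,M*9,T): print((x*1e3).round(1),(k*1e3).round(1),'z-face',((x[2]-.06-k[0]*S)*1e3).round(1), (M[0]@np.r_[x,1])[:2]/(M[0]@np.r_[x,1])[2]-a)
c=capture("side")["pixels"][225:285,245:325]; cv2.imwrite("pics/s2.png",cv2.resize(c,None,fx=9,fy=9,interpolation=cv2.INTER_CUBIC))
```

```text
[603.  110.4  67. ] [ 52.3 135.8] z-face -2.0 [-0.12774682 -0.31630094]
[591.1  49.   67.4] [52.2 73.2] z-face -1.6 [-0.10990088 -0.29016079]
[581.4   0.7  66.6] [51.8 24. ] z-face -2.3 [-0.11669769 -0.32372319]
[571.6 -47.4  67.2] [ 51.3 -25.2] z-face -1.6 [-0.13774567 -0.40077917]
[561.7 -94.3  68.5] [ 50.4 -73.1] z-face -0.2 [-0.07983339 -0.24455038]
[ 550.8 -154.2   68.5] [  51. -134.] z-face -0.3 [-0.09228254 -0.29920969]
[629.4 143.4  68.6] [ 72.  173.1] z-face -3.8 [-0.13760653 -0.31831836]
[ 562.1 -194.8   68.4] [  69.8 -171.7] z-face -3.5 [-0.13139407 -0.42642979]
[491.4 170.2  44.3] [-68.6 173.3] z-face -3.9 [-0.06830444 -0.20144336]
[595.3 -25.7  68.9] [70.5  0.6] z-face -3.2 [-0.13671301 -0.37610625]
[ 489.7 -141.8   68.6] [ -11.3 -133.3] z-face 10.6 [-0.09895487 -0.35996129]
```

View pics/s2.png

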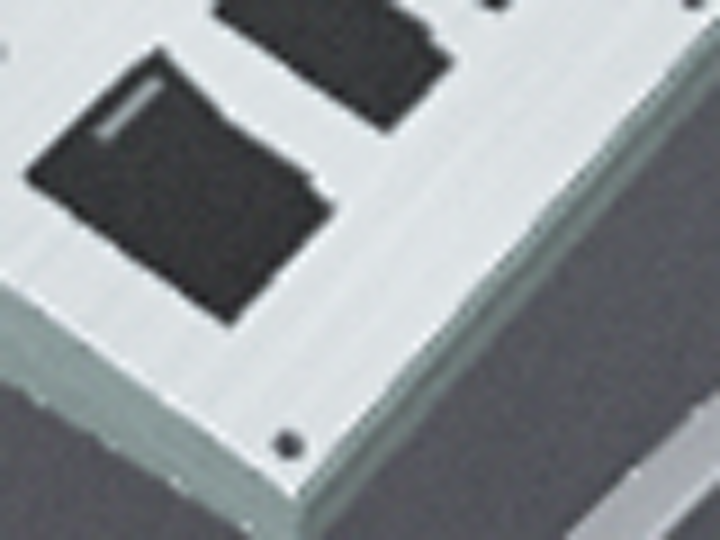

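The LEDs triangulated from both views land at y 135.8, 73.2, 24.0, -25.2, -73.1 and -134 with the console at (0.526, -0.013), yaw -0.19 rad. That confirms the top-view pose to about 1 mm. The crop shows the master at about (180,190), with its raised far end at the upper left. I'll press square to the face with the fingers closed.

```bash
cat >> h.py <<'E'
from scipy.spatial.transform import Rotation as Ro
t=-.19; ex=np.array([np.cos(t),np.sin(t),0]); ey=np.array([-np.sin(t),np.cos(t),0]); ez=np.array([0,0,1.])
O=np.array([.5263,-.0128,.06]); al=ex*np.cos(.17)+ez*np.sin(.17); nn=-ex*np.sin(.17)+ez*np.cos(.17)
RT=np.c_[al,-ey,-nn]
def row(yc,a,n):   # tip at 'a' m along face from control centre, n m above face
    s=sense(); R=s["ee_rot"]; T=O+ey*yc+al*(-.012/np.cos(.17)+a)+nn*(n+tip_reach)
    print("turn",Ro.from_matrix(R.T@RT).as_rotvec().round(3).tolist(),"cm",(R.T@(T-s["tcp_pos"])*100).round(2).tolist(),
      "t",s["time_s"],"F",s["wrist_force"].round(2),"Fn",(s["wrist_force"]@nn).round(2))
    p=s["tcp_pos"]-nn*tip_reach-O; print("tip y,a,n mm",(np.array([p@ey,p@al+.012/np.cos(.17),p@nn])*1e3).round(1),"w",s["gripper_width"].round(2))
E
python3 -c "
from h import *
row(.135,.019,.06)"
```

```text
turn [0.02, 0.169, -0.232] cm [44.77, 29.08, 10.25] t 0.45 F [-0.09  0.11  0.52] Fn 0.53Traceback (most recent call last):
  File "<string>", line 3, in <module>
    row(.135,.019,.06)
    ~~~^^^^^^^^^^^^^^^
  File "h.py", line 34, in row
    p=s["tcp_pos"]-nn*tip_reach-O; print("tip y,a,n mm",(np.array([p@ey,p@al+.012/np.cos(.17),p@nn])*1e3).round(1),"w",s["gripper_width"].round(2))
                                                                                                                       ^^^^^^^^^^^^^^^^^^^^^^^^
AttributeError: 'float' object has no attribute 'round'
```

Call:
arm_command([
  [0.02,0.169,-0.232,44.8,29.1,3,1],
  [0.02,0.169,-0.232,44.8,29.1,3,1],
  [0.02,0.169,-0.232,44.8,29.1,3,1],
  [0.02,0.169,-0.232,44.8,29.1,3,1],
  [0.02,0.169,-0.232,44.8,29.1,3,1],
  [0.02,0.169,-0.232,44.8,29.1,3,1],
  [0.02,0.169,-0.232,44.8,29.1,3,1],
  [0.02,0.169,-0.232,44.8,29.1,3,1],
])

```text
time_s: 1.12
tcp_pos: [0.4371, 0.2884, 0.2232]
ee_rot: [[0.968, -0.188, 0.167], [-0.186, -0.982, -0.031], [0.169, -0.001, -0.986]]
wrist_force: [0.9, 0.6, -0.4]
gripper_width: 0.479
gripper_force: 0.0
```

```bash
sed -i 's/s\["gripper_width"\].round(2)/round(s["gripper_width"],2)/' h.py; python3 -c "
from h import *
row(.135,.019,.06)"
```

```text
turn [-0.001, -0.0, 0.0] cm [12.15, 14.41, 10.62] t 1.1167 F [ 0.88  0.62 -0.38] Fn -0.5
tip y,a,n mm [ 278.9 -102.6  166.3] w 0.48
```

Call:
arm_command([
  [0,0,0,12.1,14.4,10.6,1],
  [0,0,0,12.1,14.4,10.6,1],
  [0,0,0,12.1,14.4,10.6,1],
  [0,0,0,12.1,14.4,10.6,1],
  [0,0,0,12.1,14.4,10.6,1],
  [0,0,0,12.1,14.4,10.6,1],
  [0,0,0,12.1,14.4,10.6,1],
  [0,0,0,12.1,14.4,10.6,1],
])

```text
time_s: 1.78
tcp_pos: [0.5443, 0.1226, 0.1389]
ee_rot: [[0.968, -0.19, 0.166], [-0.187, -0.982, -0.032], [0.169, -0.0, -0.986]]
wrist_force: [0.4, 0.1, 0.1]
gripper_width: 0.008
gripper_force: 0.0
```

```bash
python3 -c "
from h import *
row(.135,.019,.03)"
```

```text
turn [0.0, -0.0, -0.001] cm [0.12, 0.13, 3.01] t 1.7833 F [0.44 0.12 0.05] Fn -0.02
tip y,a,n mm [136.3  17.8  60.1] w 0.01
```

Call:
arm_command([
  [0,0,0,0.1,0.1,3,1],
  [0,0,0,0.1,0.1,3,1],
  [0,0,0,0.1,0.1,3,1],
  [0,0,0,0.1,0.1,3,1],
])

```text
time_s: 2.12
tcp_pos: [0.55, 0.122, 0.1107]
ee_rot: [[0.968, -0.187, 0.168], [-0.184, -0.982, -0.031], [0.17, -0.001, -0.985]]
wrist_force: [0.3, 0.4, -0.2]
gripper_width: 0.008
gripper_force: 0.0
```

```bash
python3 -c "
from h import *
row(.135,.019,.014)
a=capture('top')['pixels'][170:285,215:385];b=capture('side')['pixels'][140:290,200:340]
f=lambda i,k:cv2.resize(i,None,fx=k,fy=k,interpolation=cv2.INTER_CUBIC)
a=f(a,2.4);b=f(b,2.7);h=max(len(a),len(b));p=lambda i:cv2.copyMakeBorder(i,0,h-len(i),0,0,0)
cv2.imwrite('pics/m.png',np.hstack([p(a),p(b)]))"
```

```text
turn [-0.001, -0.001, 0.002] cm [0.04, 0.19, 1.73] t 2.1167 F [ 0.29  0.36 -0.17] Fn -0.2
tip y,a,n mm [136.9  18.6  31.3] w 0.01
```

View pics/m.png

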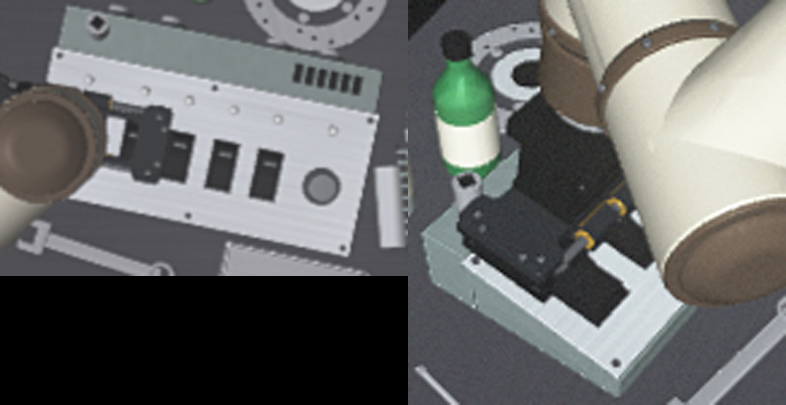

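The closed fingers are over the far half of the master, at about (125,140) in the left half and (570,270) in the right half. The socket still stands clear. Descending gently.

Call:
arm_command([
  [0,0,0,0,0.2,0.3,1],
  [0,0,0,0,0.2,0.6,1],
  [0,0,0,0,0.2,0.8,1],
  [0,0,0,0,0.2,0.9,1],
  [0,0,0,0,0.2,1.0,1],
  [0,0,0,0,0.2,1.1,1],
  [0,0,0,0,0.2,1.2,1],
  [0,0,0,0,0.2,1.2,1],
])

```text
time_s: 2.88
tcp_pos: [0.552, 0.1184, 0.0979]
ee_rot: [[0.968, -0.189, 0.167], [-0.186, -0.982, -0.031], [0.17, -0.001, -0.985]]
wrist_force: [1.4, -1.2, 2.1]
gripper_width: 0.007
gripper_force: 1.2
```

```bash
python3 -c "
from h import *
row(.135,.019,.012)"
```

```text
turn [-0.001, -0.001, -0.0] cm [-0.01, -0.13, 0.62] t 2.8833 F [ 1.44 -1.16  2.12] Fn 1.81
tip y,a,n mm [133.7  19.1  18.2] w 0.01
```

Call:
arm_command([
  [0,0,0,0,-0.1,0.1,1],
  [0,0,0,0,-0.1,0.2,1],
  [0,0,0,0,-0.1,0.3,1],
  [0,0,0,0,-0.1,0.4,1],
  [0,0,0,0,-0.1,0.5,1],
  [0,0,0,0,-0.1,0.5,1],
])

```text
time_s: 3.38
tcp_pos: [0.5527, 0.1194, 0.0926]
ee_rot: [[0.968, -0.189, 0.166], [-0.186, -0.982, -0.031], [0.169, -0.001, -0.986]]
wrist_force: [2.6, 1.1, 2.9]
gripper_width: 0.003
gripper_force: 1.4
```

```bash
python3 -c "
from h import *
row(.135,.019,.012)"
```

```text
turn [-0.001, -0.0, -0.0] cm [0.04, -0.02, 0.1] t 3.3833 F [2.56 1.09 2.88] Fn 2.45
tip y,a,n mm [134.8  18.6  13. ] w 0.0
```

Call:
arm_command([
  [0,0,0,0,0,0.05,1],
  [0,0,0,0,0,0.1,1],
  [0,0,0,0,0,0.15,1],
  [0,0,0,0,0,0.15,1],
  [0,0,0,0,0,0.15,1],
])

```text
time_s: 3.8
tcp_pos: [0.5528, 0.1193, 0.0918]
ee_rot: [[0.968, -0.189, 0.167], [-0.186, -0.982, -0.031], [0.17, -0.001, -0.985]]
wrist_force: [-1.7, -1.3, 7.6]
gripper_width: 0.005
gripper_force: 3.5
```

```bash
python3 -c "
from h import *
row(.135,.019,.012)"
```

```text
turn [-0.001, -0.001, -0.0] cm [0.03, -0.02, 0.02] t 3.8 F [-1.73 -1.32  7.59] Fn 7.73
tip y,a,n mm [134.8  18.7  12.2] w 0.0
```

Force rises at plate stiffness, so the master is at its stop. Up and on to the ignition.

Call:
arm_command([
  [0,0,0,0,0,-2.3,1],
  [0,0,0,0,0,-2.3,1],
  [0,0,0,-0.4,6.2,-2.3,1],
  [0,0,0,-0.4,6.2,-2.3,1],
  [0,0,0,-0.4,6.2,-2.3,1],
  [0,0,0,-0.4,6.2,-2.3,1],
  [0,0,0,-0.4,6.2,-2.3,1],
])

```text
time_s: 4.38
tcp_pos: [0.5332, 0.0598, 0.1127]
ee_rot: [[0.968, -0.189, 0.165], [-0.186, -0.982, -0.032], [0.168, -0.0, -0.986]]
wrist_force: [0.5, -1.2, 0.1]
gripper_width: 0.004
gripper_force: 0.0
```

```bash
python3 -c "
from h import *
row(.073,.015,.019)"
```

```text
turn [0.0, 0.001, -0.0] cm [0.08, -0.04, 1.51] t 4.3833 F [ 0.51 -1.24  0.07] Fn -0.06
tip y,a,n mm [72.6 14.2 34.1] w 0.0
```

Call:
arm_command([
  [0,0,0,0.1,0,0.6,1],
  [0,0,0,0.1,0,1.1,1],
  [0,0,0,0.1,0,1.3,1],
  [0,0,0,0.1,0,1.5,1],
  [0,0,0,0.1,0,1.6,1],
  [0,0,0,0.1,0,1.7,1],
  [0,0,0,0.1,0,1.8,1],
  [0,0,0,0.1,0,1.9,1],
])

```text
time_s: 5.05
tcp_pos: [0.538, 0.0592, 0.095]
ee_rot: [[0.968, -0.189, 0.167], [-0.186, -0.982, -0.031], [0.17, -0.001, -0.985]]
wrist_force: [-0.5, 0.1, 3.8]
gripper_width: 0.004
gripper_force: 1.6
```

```bash
python3 -c "
from h import *
row(.073,.015,.012)"
```

```text
turn [-0.001, -0.001, 0.0] cm [-0.1, -0.01, 0.39] t 5.05 F [-0.54  0.08  3.77] Fn 3.81
tip y,a,n mm [72.9 16.  15.9] w 0.0
```

Call:
arm_command([
  [0,0,0,0,0,0.1,1],
  [0,0,0,0,0,0.2,1],
  [0,0,0,0,0,0.3,1],
  [0,0,0,0,0,0.35,1],
  [0,0,0,0,0,0.35,1],
  [0,0,0,0,0,0.35,1],
])

```text
time_s: 5.55
tcp_pos: [0.5388, 0.0591, 0.0918]
ee_rot: [[0.968, -0.189, 0.168], [-0.186, -0.982, -0.031], [0.171, -0.001, -0.985]]
wrist_force: [1.1, -0.2, 6.1]
gripper_width: 0.004
gripper_force: 2.6
```

```bash
python3 -c "
from h import *
row(.073,.015,.012)"
```

```text
turn [-0.001, -0.002, -0.0] cm [-0.12, -0.01, 0.06] t 5.55 F [ 1.07 -0.17  6.13] Fn 5.86
tip y,a,n mm [72.9 16.2 12.6] w 0.0
```

Call:
arm_command([
  [0,0,0,0,0,0.05,1],
  [0,0,0,0,0,0.1,1],
  [0,0,0,0,0,0.1,1],
  [0,0,0,0,0,0.1,1],
])

```text
time_s: 5.88
tcp_pos: [0.5389, 0.059, 0.0912]
ee_rot: [[0.968, -0.189, 0.168], [-0.186, -0.982, -0.031], [0.171, -0.001, -0.985]]
wrist_force: [-0.6, 0.9, 8.7]
gripper_width: -0.001
gripper_force: 4.2
```

```bash
python3 -c "
from h import *
row(.073,.015,.034)"
```

```text
turn [-0.001, -0.002, 0.0] cm [-0.12, -0.01, -2.2] t 5.8833 F [-0.59  0.85  8.69] Fn 8.69
tip y,a,n mm [72.9 16.3 12. ] w -0.0
```

Call:
arm_command([
  [0,0,0,-0.1,0,-2.3,1],
  [0,0,0,-0.1,0,-2.3,1],
  [0,0,0,-0.1,9.8,-2.3,1],
  [0,0,0,-0.1,9.8,-2.3,1],
  [0,0,0,-0.1,9.8,-2.3,1],
  [0,0,0,-0.1,9.8,-2.3,1],
  [0,0,0,-0.1,9.8,-2.3,1],
  [0,0,0,-0.1,9.8,-2.3,1],
])

```text
time_s: 6.55
tcp_pos: [0.5146, -0.0364, 0.1121]
ee_rot: [[0.968, -0.189, 0.165], [-0.186, -0.982, -0.032], [0.168, 0.0, -0.986]]
wrist_force: [-1.0, 0.2, -0.3]
gripper_width: 0.003
gripper_force: 0.0
```

```bash
python3 -c "
from h import *
row(-.025,.015,.019)"
```

```text
turn [0.0, 0.001, -0.0] cm [0.1, -0.04, 1.45] t 6.55 F [-1.01  0.21 -0.32] Fn -0.14
tip y,a,n mm [-25.4  14.   33.5] w 0.0
```

Call:
arm_command([
  [0,0,0,0,0,0.6,1],
  [0,0,0,0,0,1.1,1],
  [0,0,0,0,0,1.3,1],
  [0,0,0,0,0,1.5,1],
  [0,0,0,0,0,1.6,1],
  [0,0,0,0,0,1.7,1],
  [0,0,0,0,0,1.8,1],
  [0,0,0,0,0,1.9,1],
])

```text
time_s: 7.22
tcp_pos: [0.5187, -0.0367, 0.0943]
ee_rot: [[0.968, -0.189, 0.168], [-0.186, -0.982, -0.031], [0.171, -0.001, -0.985]]
wrist_force: [-0.5, 2.3, 2.8]
gripper_width: 0.004
gripper_force: 1.5
```

Call:
arm_command([
  [0,0,0,0,0,0.1,1],
  [0,0,0,0,0,0.2,1],
  [0,0,0,0,0,0.25,1],
  [0,0,0,0,0,0.25,1],
  [0,0,0,0,0,0.25,1],
])

```text
time_s: 7.63
tcp_pos: [0.5191, -0.037, 0.0919]
ee_rot: [[0.968, -0.189, 0.168], [-0.186, -0.982, -0.031], [0.171, -0.001, -0.985]]
wrist_force: [2.3, 2.2, 3.8]
gripper_width: 0.004
gripper_force: 2.1
```

```bash
python3 -c "
from h import *
row(-.025,.015,.012)"
```

```text
turn [-0.001, -0.001, -0.0] cm [-0.01, -0.01, 0.08] t 7.6333 F [2.26 2.15 3.79] Fn 3.43
tip y,a,n mm [-25.1  15.1  12.8] w 0.0
```

Call:
arm_command([
  [0,0,0,0,0,0.05,1],
  [0,0,0,0,0,0.1,1],
  [0,0,0,0,0,0.12,1],
  [0,0,0,0,0,0.12,1],
])

```text
time_s: 7.97
tcp_pos: [0.5193, -0.037, 0.0911]
ee_rot: [[0.968, -0.189, 0.168], [-0.186, -0.982, -0.031], [0.171, -0.001, -0.985]]
wrist_force: [-0.7, 4.8, 7.9]
gripper_width: 0.008
gripper_force: 4.3
```

```bash
python3 -c "
from h import *
row(-.025,.015,.012)"
```

```text
turn [-0.001, -0.002, 0.0] cm [-0.02, -0.01, 0.01] t 7.9667 F [-0.7   4.78  7.94] Fn 8.09
tip y,a,n mm [-25.1  15.2  12.1] w 0.01
```

Call:
arm_command([
  [0,0,0,0,0,-2.3,1],
  [0,0,0,0,0,-2.3,1],
  [0,0,0,-1.5,11,-2.3,1],
  [0,0,0,-1.5,11,-2.3,1],
  [0,0,0,-1.5,11,-2.3,1],
  [0,0,0,-1.5,11,-2.3,1],
  [0,0,0,-1.5,11,-2.3,1],
  [0,0,0,-1.5,11,-2.3,1],
])

```text
time_s: 8.63
tcp_pos: [0.4785, -0.1421, 0.1096]
ee_rot: [[0.968, -0.19, 0.164], [-0.187, -0.982, -0.032], [0.167, 0.0, -0.986]]
wrist_force: [-0.2, 0.6, -0.4]
gripper_width: 0.009
gripper_force: 0.0
```

```bash
python3 -c "
from h import *
row(-.135,.0,.016)
a=capture('top')['pixels'][170:285,215:385];b=capture('side')['pixels'][140:290,200:340]
f=lambda i,k:cv2.resize(i,None,fx=k,fy=k,interpolation=cv2.INTER_CUBIC)
a=f(a,2.4);b=f(b,2.7);h=max(len(a),len(b));p=lambda i:cv2.copyMakeBorder(i,0,h-len(i),0,0,0)
cv2.imwrite('pics/m2.png',np.hstack([p(a),p(b)]))"
```

```text
turn [0.001, 0.002, -0.001] cm [0.17, -0.1, 1.77] t 8.6333 F [-0.24  0.62 -0.42] Fn -0.35
tip y,a,n mm [-136.    -1.6   33.7] w 0.01
```

View pics/m2.png

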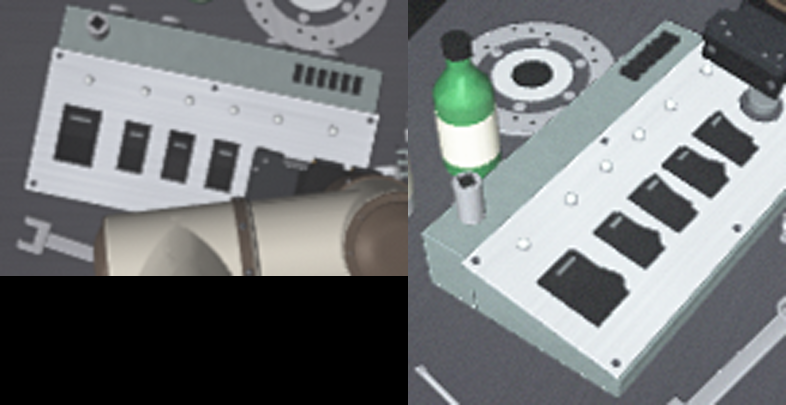

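All visible rockers and the console are in place: console corners and the socket at (468,195) have not moved, and the finger is over the starter at (762,105). Pressing the starter.

Call:
arm_command([
  [0,0,0,0.2,-0.1,0.8,1],
  [0,0,0,0.2,-0.1,1.5,1],
  [0,0,0,0.2,-0.1,1.8,1],
  [0,0,0,0.2,-0.1,2.0,1],
  [0,0,0,0.2,-0.1,2.2,1],
  [0,0,0,0.2,-0.1,2.3,1],
  [0,0,0,0.2,-0.1,2.4,1],
  [0,0,0,0.2,-0.1,2.4,1],
])

```text
time_s: 9.4
tcp_pos: [0.4853, -0.1418, 0.087]
ee_rot: [[0.968, -0.189, 0.166], [-0.186, -0.982, -0.032], [0.169, -0.0, -0.986]]
wrist_force: [-2.6, 2.8, 3.9]
gripper_width: 0.005
gripper_force: 2.0
```

```bash
python3 -c "
from h import *
row(-.135,.0,.007)"
```

```text
turn [-0.0, 0.001, -0.0] cm [-0.11, 0.06, 0.33] t 9.4 F [-2.61  2.78  3.93] Fn 4.39
tip y,a,n mm [-134.4    1.1   10.3] w 0.01
```

Call:
arm_command([
  [0,0,0,-0.1,0,0.1,1],
  [0,0,0,-0.1,0,0.2,1],
  [0,0,0,-0.1,0,0.3,1],
  [0,0,0,-0.1,0,0.35,1],
  [0,0,0,-0.1,0,0.35,1],
])

```text
time_s: 9.82
tcp_pos: [0.4858, -0.1419, 0.084]
ee_rot: [[0.968, -0.189, 0.167], [-0.186, -0.982, -0.032], [0.17, -0.0, -0.985]]
wrist_force: [-3.2, 2.4, 6.2]
gripper_width: 0.007
gripper_force: 3.9
```

```bash
python3 -c "
from h import *
row(-.135,.0,.007)"
```

```text
turn [-0.0, -0.001, 0.0] cm [-0.11, 0.06, 0.03] t 9.8167 F [-3.23  2.39  6.15] Fn 6.68
tip y,a,n mm [-134.4    1.1    7.3] w 0.01
```

Call:
arm_command([
  [0,0,0,0,0,0.06,1],
  [0,0,0,0,0,0.08,1],
  [0,0,0,0,0,0.08,1],
  [0,0,0,0,0,0.08,1],
  [0,0,0,0,0,0.08,1],
])

```text
time_s: 10.23
tcp_pos: [0.4859, -0.1419, 0.0836]
ee_rot: [[0.968, -0.189, 0.168], [-0.186, -0.982, -0.032], [0.171, -0.0, -0.985]]
wrist_force: [-3.5, 3.4, 8.7]
gripper_width: 0.006
gripper_force: 5.1
```

```bash
python3 -c "
from h import *
row(-.135,.0,.007)"
```

```text
turn [-0.0, -0.002, -0.0] cm [-0.11, 0.06, -0.01] t 10.2333 F [-3.54  3.35  8.65] Fn 9.22
tip y,a,n mm [-134.4    1.1    6.9] w 0.01
```

Call:
arm_command([
  [0,0,0,0,0,0,1],
  [0,0,0,0,0,0,1],
  [0,0,0,0,0,0,1],
  [0,0,0,0,0,0,1],
  [0,0,0,0,0,0,1],
  [0,0,0,0,0,0,1],
  [0,0,0,0,0,0,1],
  [0,0,0,0,0,-1,1],
])

```text
time_s: 10.9
tcp_pos: [0.4842, -0.1416, 0.0921]
ee_rot: [[0.968, -0.189, 0.166], [-0.186, -0.982, -0.032], [0.169, -0.0, -0.986]]
wrist_force: [0.1, 0.4, -0.4]
gripper_width: 0.001
gripper_force: 0.0
```

Call:
arm_command([
  [0,0,0,0,0,-3,1],
  [0,0,0,0,0,-6,1],
  [0,0,0,0,0,-10,1],
  [0,0,0,-12,0,-16,1],
  [0,0,0,-12,0,-16,1],
  [0,0,0,-12,0,-16,1],
  [0,0,0,-12,0,-16,1],
  [0,0,0,-12,0,-16,1],
])

```text
time_s: 11.57
tcp_pos: [0.339, -0.1141, 0.2308]
ee_rot: [[0.967, -0.188, 0.17], [-0.186, -0.982, -0.031], [0.173, -0.002, -0.985]]
wrist_force: [1.0, -0.5, 0.9]
gripper_width: 0.005
gripper_force: 0.0
```

```bash
python3 -c "
from h import *
row(-.135,.0,.007)
b=capture('side')['pixels'][140:290,200:370]
cv2.imwrite('pics/e.png',cv2.resize(b,None,fx=4,fy=4,interpolation=cv2.INTER_CUBIC))"
```

```text
turn [-0.002, -0.004, 0.0] cm [12.07, 0.06, 17.07] t 11.5667 F [ 1.04 -0.5   0.89] Fn 0.69
tip y,a,n mm [-134.8 -121.3  177.3] w 0.0
```

View pics/e.png

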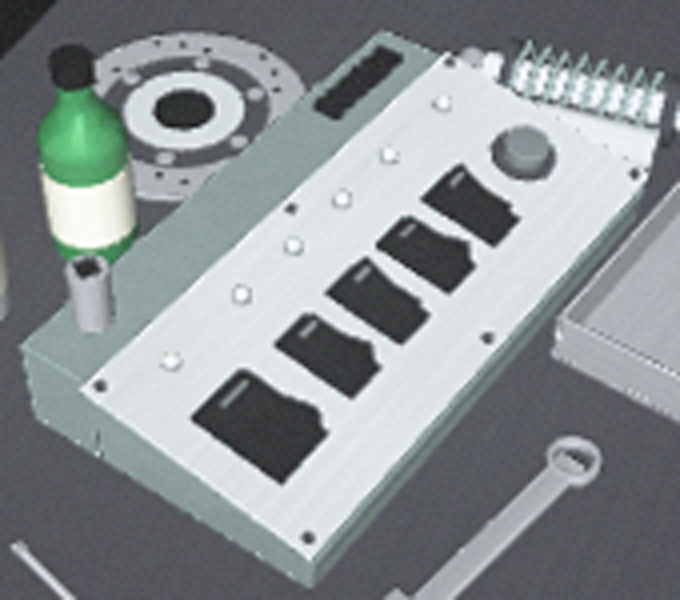

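The master (240,400), ignition (330,355) and pump (425,255) have lost their raised far ends. The fan (380,300) and rain light (470,205) are unchanged, the starter at (525,145) is back out, and nothing else has moved. Handing in.

```bash
python3 -c "
from station import *
print(finish_job())"
```

```text
the job is handed in; nothing more can be done
None
```

The job is handed in: master, ignition and pump were pressed on in that order, then the starter was pressed fully in, held about a second and let back out, with fan and rain light left off and pressing forces of about 9 N or less.

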